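# Catch the dark box's falling lid and ease it shut

## Robot

A 6-joint arm with a two-finger parallel gripper is mounted at the origin on the work surface. World frame = base frame: x ahead of the robot, y to its left, z up, the work surface at z = 0. Lengths are in mm, angles in rad, forces in N, time in s.
With the tool pointing down it reaches from about 275 to 825 mm from the base axis. Payload 5.2 kg.
Tool frame: the origin (TCP) lies at the very end of the fingers, on their centre line; the grasp point (between the pads) lies 19 mm behind it; z points along the fingers, y is the direction in which the jaws open and shut (so a half turn about z gives the same grasp; the last joint's range is limited). The gripper opens to 93 mm and grips with 3 to 60 N. Pads are 15 mm wide; open, the fingers measure 128 mm over their backs; the gripper's body (75 mm by 188 mm) begins 65 mm behind the grasp point.
Start: joints at [1.03, 0.259, 1.535, -0, 1.348, -0.203], TCP at [182.255, 518.93, 218.653] pointing down, gripper open.
Joint ranges: [-3.14, 3.14], [-0.91, 2.08], [0.19, 2.58], [-1.22, 4.36], [0.22, 2.71], [-3.12, 3.12]. Speed limits (rad/s): [2.57, 2.57, 3.14, 3.14, 3.14, 3.14].

## Interface

Orientations are given as [roll, pitch, yaw] about the fixed x, y, z axes, in that order (R = Rz(yaw) Ry(pitch) Rx(roll)).
In Python, from bench import robot gives the robot as it stands. The module is installed in compiled form; this text tells all that it offers. Calls block until the motion is done:
- robot.move_ptp(position, orientation): joint-space move of the TCP to a pose.
- robot.move_linear(position, ori=None, speed=150, f_stop=None): straight line of the TCP; ori=None keeps the orientation; speed is the mean speed in mm/s. With f_stop (N) it stops when the force on the tool has changed by that much, and returns True; else False.
- robot.move_j(angles): joint-space move.
- robot.move_gripper(opening): opening from 0.0 (shut) to 1.0 (fully open); the grip force is fixed at half the most; returns when the fingers have stopped.
- robot.sleep(seconds).
- robot.inverse_kinematics(position, orientation): joint angles nearest the present ones, or None.
- robot.get_image(name): name is "side" or "top" or "wrist"; returns a dict with "img" (400x640x3 uint8, blue, green, red), "fovy" (degrees; the focal length in pixels is half the picture's height over the tangent of half this angle, whatever the lens; pixels are square), "cx", "cy" (the principal point, pixels), "eye" and "orientation" of the camera in the world. Camera axes: x right, y down, z forward; pixel columns grow to the right and rows downward; lengths in mm; the calibration is good to about 2 mm. The wrist camera is an equidistant fisheye: a pixel r from the principal point sees the ray r / f radians off the axis. A picture is of the moment at which its call begins. There is no depth.
A pose or a line that the arm cannot do raises robot.MotionError and nothing moves.
- robot.hand_in(): hands the job in, once; it reports no verdict.
Readings, each from a call of its own:
- robot.current_t(): time.
- robot.current_qpos(): joint angles.
- robot.current_joint_vel(): joint speeds.
- robot.current_joint_efforts(): joint torques, N m.
- robot.current_tcp_pos(): TCP position.
- robot.current_eef_rot(): TCP orientation.
- robot.current_contact_force(): force on the tool from outside, world axes, zero at the start.
- robot.current_ft_torque(): the same for the moment, N m.
- robot.current_gripper_width(): opening from 0.0 (shut) to 1.0 (fully open).
Only numpy, scipy, OpenCV 4.12 (cv2) and the standard library are available. Lean on these libraries where they do the work, as an engineer would, in place of code of your own. Each camera call takes 0.05 s, during which the arm holds its last target. There are 200 camera calls.

## Task

Close the black light-tight box without jarring the optics inside: with the fingertips, tip its standing lid forward off its rest from behind until it falls by itself, catch it on the fingers from underneath and bring it to a stop while it is still well open, then lower it slowly until it is fully shut, with no bang. Never grip the lid and never push hard on it; leave everything else where it stands, the vial inside the box included, and finish with the hand clear.

Things in the scene. Friction and masses are not known exactly. Their poses are not given: they have to be found in the camera images.
- lid (a joint): lid angle, rad: 0 = shut, 1.57 = upright, 1.72 = leaning back on its stop, its stable start. Hinge along the box's y at its back top edge, lightly damped, no catch: forward of about 1.52 the lid falls shut by itself at about 1.0*cos(angle) rad/s (0.8 to 1.2: its weight, 290 to 430 g, varies), so 2 s from 1.4 to 0.5, and bangs if not caught. 2.5 N at the lip moves or carries it
- darkbox: the black light-tight metal box, open on top, 150 mm deep (x), 220 mm wide (y), rim 130 mm above the bench; fixed to the bench. Origin at the centre of its underside on the bench; its x axis points from the front (robot side) to the hinge at the back, z up
- hinge (a point): on the hinge axis, middle of the box's back top edge: 75 mm behind the box's centre, 130 mm up; axes as the box's
- lip (a point): middle of the free edge of the lid's pull lip, mid-thickness (8 mm, edge rounded), 182 mm from the hinge axis; moves with the lid. The lip is 120 mm wide (the lid 222 mm); when shut it juts 32 mm beyond the box's front wall, free beneath, underside 130 mm above the bench. Axes: x along the lid from lip to hinge, z out of its outer face (up when shut, away from the robot when open)
- vial: small amber glass vial with white cap, 22 mm across, 52 mm high, standing loose inside the box; origin under its centre
- tumbler: empty glass tumbler, 72 mm across, 105 mm high, loose beside the box; origin under its centre
- detector: photodiode head on a post with round black foot 45 mm across, 90 mm high, loose beside the box; origin under its foot
- transducer: brass cylinder, 48 mm across, 84 mm high, standing loose on the bench; origin under its centre
- bracket: aluminium angle bracket, 70 x 50 x 78 mm high, loose; origin under its centre
- multimeter: hand multimeter lying on its back, 165 x 80 x 48 mm high, loose; origin under its centre
- driver: screwdriver, 170 mm long, lying loose on the bench; origin under its middle

How it is judged:
By the outcome, as a careful person would: the job done as asked, in the order asked, and still so for the second after the job is handed in, with the robot touching nothing.
It also fails if it takes over 48 s, if anything falls off the work surface, if the arm or the gripper's body presses on something with over 40 N, if the wrist force passes 120 N, or if a joint passes its speed limit or range.

## Working session

There is one attempt and no reset: what is moved stays moved. The work goes in short steps, each a Python script; the robot and the scene stay as the last script left them, time stands still between calls to the robot, and variables do not carry over. Pictures are saved under pics/ and viewed, about 8 in all and at most 12, crops included, and the job is handed in when it is done.

```bash
mkdir -p pics; python3 - <<'E'
from bench import robot
import cv2,numpy as np
for n in("side","top","wrist"):
    d=robot.get_image(n); cv2.imwrite(f"pics/{n}0.png",d["img"]); print(n,d["fovy"],d["cx"],d["cy"],d["eye"],d["orientation"])
print(robot.current_t(),robot.current_eef_rot())
a=cv2.imread("pics/side0.png");b=cv2.imread("pics/top0.png")
E
```

```text
side 49.567059589369094 324.3613488231794 201.32276545594223 [ 963.65848098 -611.31134731 1145.89957017] [-2.51116386  0.0065735   0.60492006]
top 55.79640753327818 319.3505200482226 200.53574412987007 [ 421.66368327   40.19067433 1281.10936022] [-3.05322898 -0.00658093 -1.58509823]
wrist 65.70646984690485 322.52190052645597 203.97889224971715 [104.19541418 546.82818256 385.2562828 ] [2.84110671e+00 1.78683863e-03 1.23235792e+00]
0.15 [-3.14022394e+00 -3.25988437e-04  2.80383722e+00]
```

View pics/side0.png

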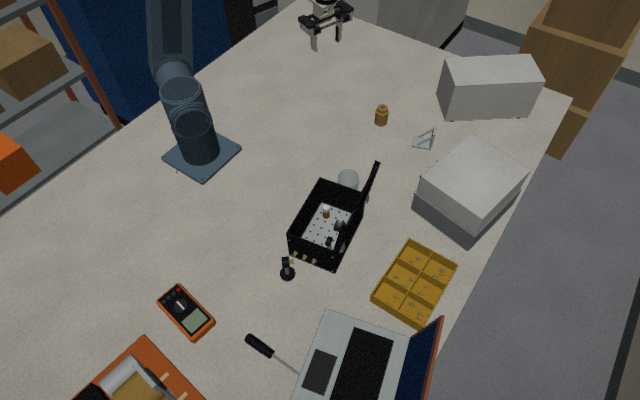

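View pics/top0.png

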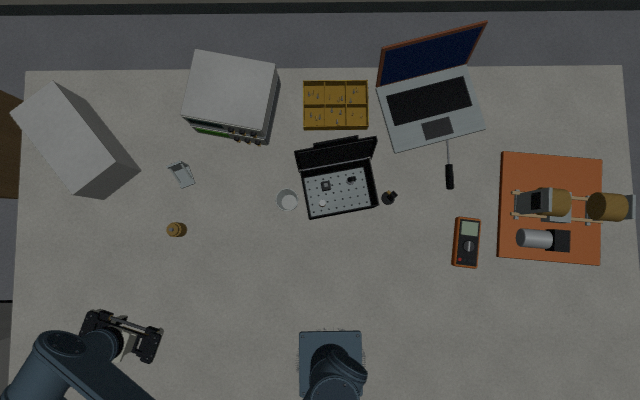

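Side view: the box is at about (325,225) with its lid standing at the back, the tumbler at (348,180) and the detector at (288,270). Top view: the box spans (300–378, 137–218), the tumbler is at (288,200), the detector at (390,198), and a yellow tray sits behind at (336,105). Next I'll zoom in.

```bash
python3 - <<'E'
import cv2,numpy as np
b=cv2.imread("pics/top0.png")[95:225,275:405];a=cv2.imread("pics/side0.png")[150:280,275:405]
f=lambda i:cv2.resize(np.clip(i.astype(float)*2,0,255).astype('uint8'),None,fx=4,fy=4,interpolation=cv2.INTER_CUBIC)[:, :400*2]
b=cv2.resize(f(b),(400*1,400));a=cv2.resize(f(a),(400,400))
o=np.hstack([b,a]);cv2.imwrite("pics/z.png",o)
E
```

```text
(no output)
```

View pics/z.png

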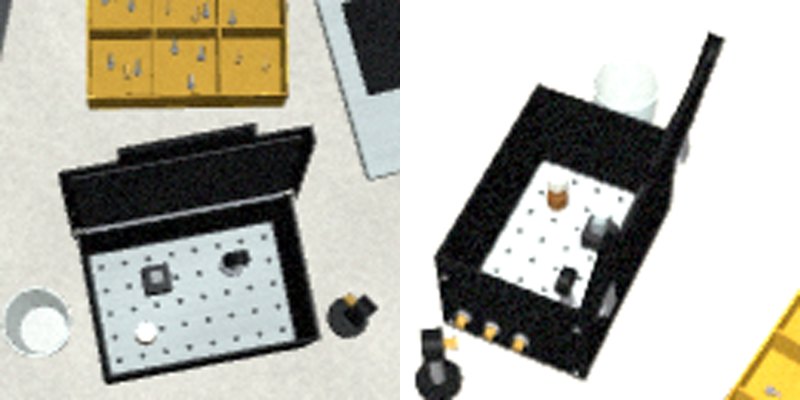

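Crop, left (top view): front rim corners (107,382) and (318,338), back rim (80,235) and (293,192), lip edge (118,152)–(255,127). Crop, right (side view): front rim (437,258) and (540,87), back y+ rim (668,130). The vial is near the box's front, on the y+ side.

```bash
cat > h.py <<'E'
import numpy as np
from scipy.spatial.transform import Rotation as R
from bench import robot
def ray(d,u,v,fish=False):
    f=200/np.tan(np.radians(d["fovy"])/2); x,y=(u-d["cx"]),(v-d["cy"])
    if fish:
        r=np.hypot(x,y);t=r/f;c=np.array([x/r*np.sin(t),y/r*np.sin(t),np.cos(t)])
    else: c=np.array([x/f,y/f,1])
    return np.array(d["eye"]),R.from_euler('xyz',d["orientation"]).apply(c)
def onz(d,u,v,z,fish=False):
    e,r=ray(d,u,v,fish); return e+r*(z-e[2])/r[2]
def tri(rays):
    A=0;b=0
    for e,r in rays:
        r=r/np.linalg.norm(r);P=np.eye(3)-np.outer(r,r);A=A+P;b=b+P@e
    return np.linalg.solve(A,b)
E
python3 - <<'E'
from h import *
np.set_printoptions(precision=1,suppress=True)
t=robot.get_image("top");s=robot.get_image("side");k=130/400
T=lambda x,y:(275+x*k,95+y*k); S=lambda x,y:(275+(x-400)*k,150+y*k)
P={n:onz(t,*T(*p),130) for n,p in dict(FL=(107,382),FR=(318,338),BL=(80,235),BR=(293,192)).items()}
for n in P: print(n,P[n])
for n,p in dict(FR=(437,258),FL=(540,87),BL=(668,130),BR=(582,328)).items(): print('side',n,onz(s,*S(*p),130))
for n,a,b in (("FR",(318,338),(437,258)),("FL",(107,382),(540,87)),("BL",(80,235),(668,130)),("lidcorner y+ ",(62,173),(717,36))): print('tri',n,tri([ray(t,*T(*a)),ray(s,*S(*b))]))
for p in((118,152),(255,127)):print('lip@312',onz(t,*T(*p),310))
for p in((62,173),(313,128)):print('lidc@280',onz(t,*T(*p),278))
print('tumbler',onz(t,*T(38,322),105),'det',onz(t,*T(352,315),90),'vialcap',onz(t,*T(146,332),56))
print('tray',onz(t,*T(88,105),30),onz(t,*T(288,103),30),'laptop',onz(t,*T(370,178),20))
E
```

```text
FL [467.   61.1 130. ]
FR [ 507.8 -149.1  130. ]
BL [614.4  86.4 130. ]
BR [ 655.3 -128.1  130. ]
side FR [ 514.7 -154.6  130. ]
side FL [477.9  59.  130. ]
side BL [609.5  84.7 130. ]
side BR [ 661.3 -140.1  130. ]
tri FR [ 509.3 -150.3  119.3]
tri FL [470.2  63.6 119.6]
tri BL [612.1  84.8 132.5]
tri lidcorner y+  [643.5  94.7 278.5]
lip@312 [655.2  46.2 310. ]
lip@312 [675.4 -70.9 310. ]
lidc@280 [644.8  95.6 278. ]
lidc@280 [ 682.2 -125.6  278. ]
tumbler [529.9 130.9 105. ] det [ 534.1 -191.5   90. ] vialcap [522.2  20.6  56. ]
tray [775.4  80.1  30. ] [ 775.  -139.8   30. ] laptop [ 692.2 -229.6   20. ]
```

The two views agree: box centre is about (561.5,-33), yaw 0.18, lip about 180 mm above the hinge.

My plan is to straddle the lip with the fingers open, about 70 mm between them and tilted forward. The back finger tips the lid, it falls across the gap onto the front finger, and the hand then rotates down with it. First I'll check that the arm can reach these poses.

```bash
cat >> h.py <<'E'
YAW=0.18; C=np.array([561.5,-33.0,0]); EX=np.array([np.cos(YAW),np.sin(YAW),0]); EY=np.array([-EX[1],EX[0],0]); EZ=np.array([0,0,1.])
H=C+75*EX+130*EZ
GAP=70.
def pose(a,nlow,r,sg=1,g=GAP):
    """hand pitched like a lid at angle a; r = tip distance from hinge along it; nlow = height of lower finger's inner face over the lid's underside line"""
    z=np.cos(a)*EX-np.sin(a)*EZ; n=np.sin(a)*EX+np.cos(a)*EZ; y=sg*n
    p=H-r*z+(nlow+g/2)*n
    return p, R.from_matrix(np.column_stack([np.cross(y,z),y,z])).as_euler('xyz')
def path(k): # lowering, k 0..1
    return 1.05*(1-k),5*(1-k),125+38*min(1,k*1.3)
E
python3 - <<'E'
from h import *
np.set_printoptions(precision=2,suppress=True)
for sg in(1,-1):
  print(sg)
  for a,n,r in[(1.05,65,220),(1.05,65,125),(1.05,5,125)]+[path(k) for k in(.2,.4,.6,.7,.8,.9,1)]+[(0,-12,163),(0,-12,240)]:
    p,o=pose(a,n,r,sg); print(np.round([a,n,r],2),p,robot.inverse_kinematics(p,o))
E
```

```text
1
[  1.05  65.   220.  ] [612.93 -23.64 370.59] [-0.39 -0.    1.59  0.3   1.12 -0.64]
[  1.05  65.   125.  ] [659.44 -15.18 288.19] [-0.33  0.12  1.65  0.31  0.93 -0.64]
[  1.05   5.   125.  ] [608.23 -24.5  258.33] [-0.39  0.05  1.81  0.36  0.87 -0.75]
[  0.84   4.   134.88] [575.29 -30.49 256.47] [-0.55 -0.08  2.06  0.74  0.72 -1.19]
[  0.63   3.   144.76] [542.23 -36.51 245.99] [-0.77 -0.14  2.31  1.24  0.77 -1.82]
[  0.42   2.   154.64] [511.21 -42.15 226.84] [-1.07 -0.05  2.56  1.56  1.05 -2.44]
[  0.32   1.5  159.58] [497.14 -44.71 214.14] None
[  0.21   1.   163.  ] [485.83 -46.77 199.19] None
[  0.1   0.5 163. ] [479.47 -47.93 182.39] None
[  0.   0. 163.] [474.92 -48.75 165.  ] None
[  0 -12 163] [474.92 -48.75 153.  ] None
[  0 -12 240] [399.17 -62.54 153.  ] None
-1
[  1.05  65.   220.  ] [612.93 -23.64 370.59] [-0.39 -0.    1.59  0.3   1.12  2.5 ]
[  1.05  65.   125.  ] [659.44 -15.18 288.19] [-0.33  0.12  1.65  0.31  0.93  2.5 ]
[  1.05   5.   125.  ] [608.23 -24.5  258.33] [-0.39  0.05  1.81  0.36  0.87  2.39]
[  0.84   4.   134.88] [575.29 -30.49 256.47] [-0.55 -0.08  2.06  0.74  0.72  1.95]
[  0.63   3.   144.76] [542.23 -36.51 245.99] [-0.77 -0.14  2.31  1.24  0.77  1.32]
[  0.42   2.   154.64] [511.21 -42.15 226.84] [-1.07 -0.05  2.56  1.56  1.05  0.7 ]
[  0.32   1.5  159.58] [497.14 -44.71 214.14] None
[  0.21   1.   163.  ] [485.83 -46.77 199.19] None
[  0.1   0.5 163. ] [479.47 -47.93 182.39] None
[  0.   0. 163.] [474.92 -48.75 165.  ] None
[  0 -12 163] [474.92 -48.75 153.  ] None
[  0 -12 240] [399.17 -62.54 153.  ] None
```

```bash
cat >> h.py <<'E'
def lipunder(th): # underside free edge of the lip
    return H-182*(np.cos(th)*EX-np.sin(th)*EZ)
def lpose(th,a,s,psi=0,lift=0,g=GAP,sg=1,dy=0):
    """lower finger's inner face through the lip underside edge of a lid at th; tips s beyond the edge; hand pitch a, extra yaw psi"""
    e=R.from_euler('z',psi).apply(EX); z=np.cos(a)*e-np.sin(a)*EZ; n=np.sin(a)*e+np.cos(a)*EZ; y=sg*n
    p=lipunder(th)+dy*EY+s*z+(g/2+lift)*n
    return p, R.from_matrix(np.column_stack([np.cross(y,z),y,z])).as_euler('xyz')
E
python3 - <<'E'
from h import *
np.set_printoptions(precision=2,suppress=True)
for a in (0.,.2,.4,.5,.6,.7,.8,.9,1.0):
  print(a,[ (psi, ''.join('.x'[robot.inverse_kinematics(*lpose(th,a,s,psi,l)) is not None] for th,s,l in((1.1,25,0),(.8,20,0),(.5,20,0),(.2,20,0),(0,20,0),(0,20,-12),(0,-40,-12)))) for psi in(-.9,-.6,-.3,0,.3,.6,.9)])
E
```

```text
0.0 [(-0.9, 'xxxxxx.'), (-0.6, 'x......'), (-0.3, '.......'), (0, 'x......'), (0.3, 'xxxxxxx'), (0.6, 'xxxxx.x'), (0.9, 'xxxxxxx')]
0.2 [(-0.9, 'xxxx.xx'), (-0.6, 'xx.....'), (-0.3, 'x......'), (0, 'xx.....'), (0.3, 'xxxxxxx'), (0.6, 'xxxxxxx'), (0.9, 'xxxxxxx')]
0.4 [(-0.9, '...xxx.'), (-0.6, 'xxx....'), (-0.3, 'xx.....'), (0, 'xxx....'), (0.3, 'xxxxxxx'), (0.6, 'xxxxxxx'), (0.9, 'xxxxxxx')]
0.5 [(-0.9, '....xx.'), (-0.6, '.xxx...'), (-0.3, 'xxx....'), (0, 'xxx....'), (0.3, 'xxxxxxx'), (0.6, 'xxxxxxx'), (0.9, 'xxxxxxx')]
0.6 [(-0.9, 'x....x.'), (-0.6, 'xx.xx..'), (-0.3, 'xxxx...'), (0, 'xxxxx..'), (0.3, 'xxxxxxx'), (0.6, 'xxxxxxx'), (0.9, 'xxxxxxx')]
0.7 [(-0.9, 'xxx....'), (-0.6, 'xx..xx.'), (-0.3, 'xxxxxx.'), (0, 'xxxxxxx'), (0.3, 'xxxxxxx'), (0.6, 'xxxxxxx'), (0.9, 'xxxxxxx')]
0.8 [(-0.9, 'xxxx..x'), (-0.6, 'xxx....'), (-0.3, 'xxxxxxx'), (0, 'xxxxxxx'), (0.3, 'xxxxxxx'), (0.6, 'xxxxxxx'), (0.9, 'xxxxxxx')]
0.9 [(-0.9, 'xxxxxxx'), (-0.6, 'xxxx..x'), (-0.3, 'xxxxxxx'), (0, 'xxxxxxx'), (0.3, 'xxxxxxx'), (0.6, 'xxxxxxx'), (0.9, 'xxxxxxx')]
1.0 [(-0.9, 'xxxxxxx'), (-0.6, 'xxxxxxx'), (-0.3, 'xxxxxxx'), (0, 'xxxxxxx'), (0.3, 'xxxxxxx'), (0.6, 'xxxxxxx'), (0.9, 'xxxxxxx')]
```

```bash
cat >> h.py <<'E'
def low(th,lift=0,sg=1,ds=0):
    q=1-th/1.1
    return lpose(th,.15+.82*th,18+35*th/1.1+ds,.5*min(1,max(0,q*1.2)),lift,sg=sg)
E
python3 - <<'E'
from h import *
np.set_printoptions(precision=2,suppress=True)
for sg in(1,-1):
  print(sg)
  L=[pose(1.05,65,300,sg),pose(1.05,65,220,sg),pose(1.05,65,125,sg),pose(1.05,5,125,sg)]+[low(t,0,sg) for t in(1.1,.95,.8,.65,.5,.35,.2,.1,0)]+[low(0,-12,sg),low(0,-12,sg,-80)]
  for p,o in L: print(p,robot.inverse_kinematics(p,o))
E
```

```text
1
[573.77 -30.77 439.98] [-0.44 -0.09  1.51  0.31  1.3  -0.64]
[612.93 -23.64 370.59] [-0.39 -0.    1.59  0.3   1.12 -0.64]
[659.44 -15.18 288.19] [-0.33  0.12  1.65  0.31  0.93 -0.64]
[608.23 -24.5  258.33] [-0.39  0.05  1.81  0.36  0.87 -0.75]
[609.83 -24.21 263.53] [-0.39  0.05  1.8   0.35  0.88 -0.74]
[586.1  -23.8  260.36] [-0.51 -0.03  1.94  0.6   0.83 -1.09]
[562.64 -23.63 253.44] [-0.66 -0.07  2.08  0.87  0.87 -1.5 ]
[540.19 -24.01 242.88] [-0.83 -0.06  2.2   1.07  0.99 -1.88]
[519.51 -25.18 228.9 ] [-0.99  0.02  2.29  1.18  1.15 -2.21]
[501.35 -27.28 211.79] [-1.12  0.17  2.35  1.2   1.3  -2.5 ]
[486.42 -30.38 191.92] [-1.21  0.37  2.36  1.17  1.4  -2.75]
[479.41 -33.97 177.36] [-1.25  0.51  2.38  1.16  1.43 -2.9 ]
[474.13 -37.68 161.92] [-1.29  0.65  2.39  1.16  1.46 -3.04]
[472.74 -38.8  150.05] [-1.29  0.69  2.38  1.16  1.45 -3.08]
[411.23 -88.54 162.01] [-1.51  0.65  2.35  0.94  1.5  -3.03]
-1
[573.77 -30.77 439.98] [-0.44 -0.09  1.51  0.31  1.3   2.5 ]
[612.93 -23.64 370.59] [-0.39 -0.    1.59  0.3   1.12  2.5 ]
[659.44 -15.18 288.19] [-0.33  0.12  1.65  0.31  0.93  2.5 ]
[608.23 -24.5  258.33] [-0.39  0.05  1.81  0.36  0.87  2.39]
[609.83 -24.21 263.53] [-0.39  0.05  1.8   0.35  0.88  2.4 ]
[586.1  -23.8  260.36] [-0.51 -0.03  1.94  0.6   0.83  2.05]
[562.64 -23.63 253.44] [-0.66 -0.07  2.08  0.87  0.87  1.64]
[540.19 -24.01 242.88] [-0.83 -0.06  2.2   1.07  0.99  1.26]
[519.51 -25.18 228.9 ] [-0.99  0.02  2.29  1.18  1.15  0.93]
[501.35 -27.28 211.79] [-1.12  0.17  2.35  1.2   1.3   0.64]
[486.42 -30.38 191.92] [-1.21  0.37  2.36  1.17  1.4   0.39]
[479.41 -33.97 177.36] [-1.25  0.51  2.38  1.16  1.43  0.24]
[474.13 -37.68 161.92] [-1.29  0.65  2.39  1.16  1.46  0.1 ]
[472.74 -38.8  150.05] [-1.29  0.69  2.38  1.16  1.45  0.06]
[411.23 -88.54 162.01] [-1.51  0.65  2.35  0.94  1.5   0.11]
```

```bash
python3 - <<'E'
from h import *
import cv2
np.set_printoptions(precision=1,suppress=True)
p=robot.current_tcp_pos()
robot.move_linear([p[0],p[1],430],speed=300)
robot.move_gripper(GAP/93)
robot.move_ptp(*pose(1.05,65,300,-1)); robot.move_linear(*pose(1.05,65,200,-1),speed=150)
print(robot.current_t(),robot.current_tcp_pos(),robot.current_contact_force(),robot.current_gripper_width())
w=robot.get_image("wrist");s=robot.get_image("side")
print(w["eye"],w["orientation"])
f=lambda i:np.clip(i.astype(float)*2,0,255).astype('uint8')
cv2.imwrite("pics/w1.png",cv2.resize(np.hstack([f(w["img"])[:, 100:540],cv2.resize(f(s["img"])[110:290,240:420],(400,400))]),(800,381)))
E
```

```text
4.9167 [623.  -21.7 354.1] [-0.   0.6  0. ] 0.7520212911047902
[ 556.8 -117.6  499.4] [ 2.8  0.5 -3. ]
```

View pics/w1.png

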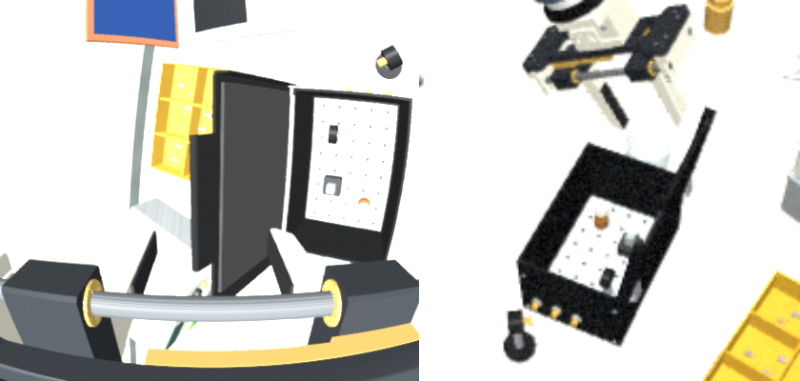

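The wrist picture shows the fingers straddling the lip. The back fingertip is at (155,235), the lip's free edge runs (192,137)–(193,268), and the front fingertip is at (272,230). The side view agrees. I'll triangulate the lip edge against the top view.

```bash
python3 - <<'E'
from h import *
np.set_printoptions(precision=1,suppress=True)
t=robot.get_image("top");w=robot.get_image("wrist");k=130/400;s=840/800
T=lambda x,y:(275+x*k,95+y*k)
B=np.array([EX,EY,EZ])
for a,b in(((255,127),(192,137)),((118,152),(193,268))):
    P=tri([ray(t,*T(*a)),ray(w,100+b[0]*s,b[1]*s,True)])
    print(P,'box frame rel hinge',B@(P-H))
al=1.05;z=np.array([np.cos(al),0,-np.sin(al)]);n=np.array([np.sin(al),0,np.cos(al)])
q=B@(P-H);print('r',-q@z,'n',q@n,'expect ~ (138..143, 113..119)')
E
```

```text
[675.5 -71.2 311.9] box frame rel hinge [ 30.3 -58.  181.9]
[657.5  45.5 307.9] box frame rel hinge [ 33.6  60.1 177.9]
r 137.6339635957821 n 117.6339482226794 expect ~ (138..143, 113..119)
```

The lip is where I expected it, within about 3 mm. Now insert, tip and catch.

```bash
python3 - <<'E'
from h import *
import cv2
np.set_printoptions(precision=2,suppress=True)
print(robot.move_linear(*pose(1.05,65,125,-1),speed=100,f_stop=6),robot.current_contact_force())
print(robot.move_linear(*pose(1.05,50,125,-1),speed=40,f_stop=8),robot.current_contact_force())
print(robot.move_linear(*pose(1.05,30,125,-1),speed=30,f_stop=8),robot.current_contact_force())
print(robot.move_linear(*pose(1.05,5,125,-1),speed=30,f_stop=8),robot.current_contact_force(),robot.current_t())
ims=[]
for i in range(9):
    robot.sleep(.2); print(round(robot.current_t(),2),robot.current_contact_force())
    if i in(0,8): ims.append(robot.get_image("side")["img"])
f=lambda i:cv2.resize(np.clip(i.astype(float)*2,0,255).astype('uint8')[110:290,240:420],(400,400))
cv2.imwrite("pics/c2.png",np.hstack([f(i) for i in ims]))
E
```

```text
False [-0.93 -0.25  0.05]
False [ 0.22 -0.1   0.78]
False [ 0.03 -0.43  1.32]
False [-0.29 -0.16  0.47] 8.3417
8.54 [1.45 0.34 0.28]
8.79 [-0.47 -0.6   0.48]
8.99 [ 0.53 -0.22  0.41]
9.19 [-0.68  0.34 -0.46]
9.39 [ 0.09  0.16 -0.25]
9.59 [-1.72 -1.43  0.51]
9.79 [-1.63  0.11  0.59]
9.99 [-1.49 -1.34 -1.09]
10.19 [-0.92 -0.23  0.18]
```

View pics/c2.png

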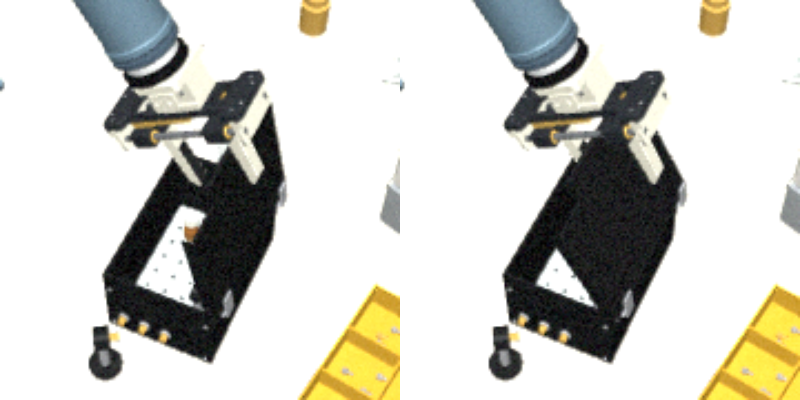

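The lid leaned past balance (left frame), then fell free for about 1.2 s and landed on the front finger at about 1.1 rad, where it is resting (right frame). Now I'll lower it slowly.

```bash
python3 - <<'E'
from h import *
import cv2
np.set_printoptions(precision=1,suppress=True)
ims=[]
for th in(1.0,.88,.76,.64,.52,.4,.3,.2,.12):
    robot.move_linear(*low(th,0,-1),speed=25); 
    print(th,round(robot.current_t(),1),robot.current_tcp_pos(),np.mean([robot.current_contact_force() for _ in range(5)],0))
    if th in(.52,.12): ims.append(robot.get_image("side")["img"])
f=lambda i:cv2.resize(np.clip(i.astype(float)*2,0,255).astype('uint8')[110:290,240:420],(400,400))
cv2.imwrite("pics/d3.png",np.hstack([f(i) for i in ims]))
E
```

```text
1.0 11.0 [594.  -23.8 261.8] [-0.8  1.1 -0.2]
0.88 11.9 [575.3 -23.8 257.7] [-1.3 -0.1 -1.7]
0.76 12.8 [556.7 -23.7 251.1] [-0.5 -0.9 -1.5]
0.64 13.8 [538.9 -24.2 242.2] [-0.3  0.3 -1.8]
0.52 14.7 [522.3 -25.1 231.1] [-0.4 -0.  -2.1]
0.4 15.7 [507.2 -26.6 217.9] [-0.  -0.4 -0.5]
0.3 16.6 [496.1 -28.3 205.5] [ 0.1 -0.3 -2.7]
0.2 17.4 [486.5 -30.5 191.9] [-0.3  0.1 -1. ]
0.12 18.1 [480.7 -33.2 180.4] [-0.4 -0.5 -2.4]
```

View pics/d3.png

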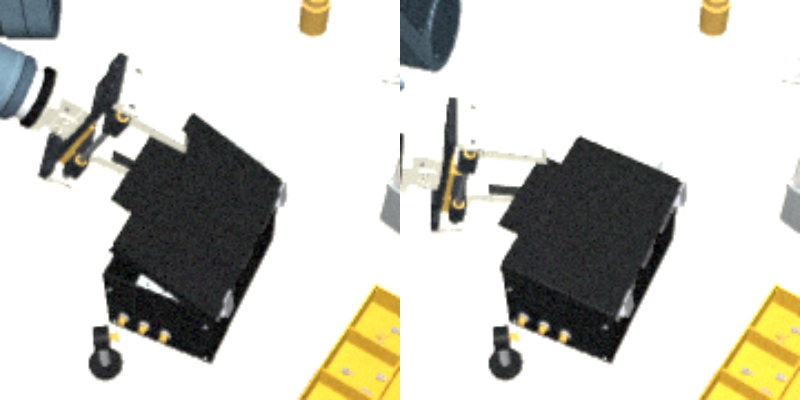

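The lid is following on the lower finger: half open at 0.52 rad, nearly shut at 0.12, with about 2 N on the tool. Now the final, slower lowering and release.

```bash
python3 - <<'E'
from h import *
np.set_printoptions(precision=1,suppress=True)
F=lambda:np.mean([(robot.sleep(.02),robot.current_contact_force())[1] for _ in range(6)],0)
for th,l in((.06,0),(.03,0),(0,0),(0,-4),(0,-8),(0,-13)):
    robot.move_linear(*low(th,l,-1,-3),speed=7)
    print(th,l,round(robot.current_t(),1),robot.current_tcp_pos(),F())
import cv2
s=robot.get_image("side")["img"];t=robot.get_image("top")["img"]
f=lambda i:cv2.resize(np.clip(i.astype(float)*2,0,255).astype('uint8'),(400,400))
cv2.imwrite("pics/e4.png",np.hstack([f(s[130:290,220:380]),f(t[110:270,255:415])]))
E
```

```text
0.06 0 19.8 [474.8 -37.3 171.9] [ 0.6  0.1 -2.4]
0.03 0 20.8 [473.2 -38.4 167.1] [ 0.1  0.5 -2. ]
0 0 21.8 [471.8 -39.6 162.5] [-0.1  0.2 -0.2]
0 -4 22.6 [471.4 -39.9 158.4] [ 0.2  0.2 -0.1]
0 -8 23.4 [470.9 -40.3 154.4] [ 0.3 -0.2  0. ]
0 -13 24.4 [470.3 -40.8 149.5] [0.1 0.  0.2]
```

View pics/e4.png

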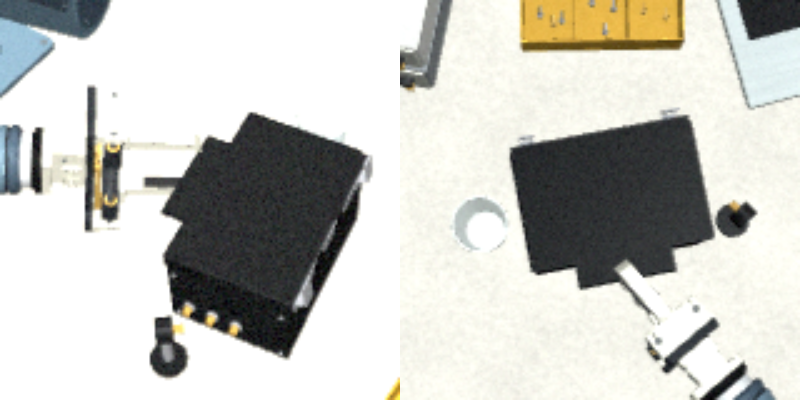

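The lid is shut flat on the rim. The load came off the finger at about 0 rad and the force stays near 0. Tumbler and detector haven't moved. Now I'll withdraw straight back and check.

```bash
python3 - <<'E'
from h import *
np.set_printoptions(precision=1,suppress=True)
F=lambda:np.mean([(robot.sleep(.02),robot.current_contact_force())[1] for _ in range(6)],0)
for ds in(-40,-75):
    print(robot.move_linear(*low(0,-13,-1,ds),speed=40,f_stop=5),robot.current_tcp_pos(),F())
p=robot.current_tcp_pos()
try: robot.move_linear([p[0]-10,p[1]-15,p[2]+100],speed=80)
except robot.MotionError as e: print(e)
print(robot.current_t(),robot.current_tcp_pos())
import cv2
s=robot.get_image("side")["img"];t=robot.get_image("top")["img"]
f=lambda i:np.clip(i.astype(float)*2,0,255).astype('uint8')
cv2.imwrite("pics/f5.png",np.hstack([cv2.resize(f(s[100:300,160:410]),(400,320)),cv2.resize(f(t[80:330,150:490]),(400,320))]))
E
```

```text
False [441.9 -63.6 155.1] [ 0.1 -0.  -0. ]
False [415.  -85.4 160.3] [-0.4  0.  -0.1]
28.325 [ 405.  -100.2  260.1]
```

View pics/f5.png

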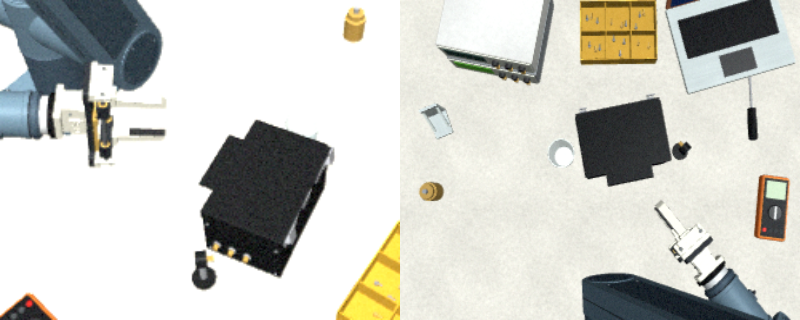

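The lid is shut, the hand is clear and everything else is where it was, so I'm handing in.

```bash
python3 -c "
from bench import robot
robot.hand_in()"
```

```text
the job is handed in; nothing more can be done
```

The box is shut and the job is handed in, at about 28 s on the robot's clock.

- **Tip and catch:** With the open fingers straddling the lip, the back finger tipped the lid forward to about 1.43 rad. It then fell freely for about 1.2 s. The front finger caught it from underneath at about 1.1 rad. The lid was never gripped.
- **Lowering:** The lid came down slowly on the finger, which carried about 2 N. The last few degrees were at 7 mm/s or less. The load went to zero as the lid reached shut, with no force spike in the readings between moves.
- **Last checks:** The side and top pictures show the lid flat on the rim and the hand well clear. The tumbler, detector, transducer, bracket, multimeter and driver look unmoved.
- **Not checked:** The vial can't be seen now the lid is shut. The fingers stayed well above it throughout.
- **Disagreements:** The lip position from the wrist and top views matched expectation to about 3 mm. The lip edge read about 0.03 rad less yaw than the value I used, which made no difference. Two rim corners came out about 10 mm low when first triangulated from the side view.

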